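# Shim the tacked clevises from the spring-lid spacer case

## Robot

A 6-joint arm with a two-finger parallel gripper is mounted at the origin on the work surface. World frame = base frame: x ahead of the robot, y to its left, z up, the work surface at z = 0. Lengths are in mm, angles in rad, forces in N, time in s.
With the tool pointing down it reaches from about 275 to 1000 mm from the base axis. Payload 8.4 kg.
Tool frame: the origin (TCP) lies midway between the tips of the shut fingers; the grasp point (between the pads) lies 19 mm behind it (r.grip_point_offset is the distance from the TCP to the grasp point, in mm); z points along the fingers, y is the line along which they close (so a half turn about z gives the same grasp; the last joint's range is limited). The gripper opens to 85 mm and grips with 20 to 120 N. Pads are 22 mm wide; open, the fingers measure 114 mm over their backs; the gripper's body (76 mm by 85 mm) begins 54 mm behind the grasp point. The pads swing forward as they close: fully open they stand 13 mm farther back than shut.
Start: joints at [-1.313, 0.353, 1.633, -0, 1.155, -0.002], TCP at [160.553, -604.029, 231.281] pointing down, gripper open.
Joint ranges: [-2.63, 2.63], [-0.92, 2.1], [0.06, 2.66], [-1.3, 4.44], [0, 2.69], [-3.02, 3.02]. Speed limits (rad/s): [2.22, 2.22, 2.79, 3.14, 3.14, 3.14].

## Interface

Orientations are given as [roll, pitch, yaw] about the fixed x, y, z axes, in that order (R = Rz(yaw) Ry(pitch) Rx(roll)).
In Python, from rig import r gives the robot as it stands. The module is installed in compiled form; this text tells all that it offers.
- The arm moves only by the shell command python3 -m creep 'ROWS' [FORCE]. ROWS is text: rows parted by semicolons, each of 7 numbers parted by spaces: the turn, a rotation vector about the tool's x, y, z in degrees, then the shift along the tool's x, y, z in m, then the closure in counts, from 0 (fully open) to 255 (shut). A call has 1 to 8 rows; each row is the pose to reach, as a shift and turn from the pose commanded when the call began, along the tool's axes at that moment; what a row does not reach only later rows make up. A row lasts 1/8 s, in which the tool goes at most 62.5 mm and 10.7 degrees, less where a joint would pass 70% of its speed; a pose out of reach is approached as far as the arm can. A call with a gripper value outside its range is refused whole. The fingers move at their own pace and stop on an object; FORCE is the grip in N (left out, the last holds). Time passes only in rows, so rows that repeat a pose let the fingers close. It gives the time, the measured TCP pose, the force, the opening and the grip force at its end, in the units of the state.
- r.sense(): the state, without advancing time (a new reading comes with each control period).
- r.grab_frame(name): name is "scene" or "top"; returns a dict with "img" (480x640x3 uint8, red, green, blue), "range_z" (480x640 float32, mm along the optical axis (not along the pixel's ray), 0 where there is no reading), "K" (3x3 intrinsics, pixels), "world_from_camera" (4x4, takes a point from camera to world coordinates). Camera axes: x right, y up, looking along -z (the intrinsics and any distortion apply to the point x, -y, -z); pixel columns grow to the right and rows downward; lengths in mm; the calibration is good to about 2 mm. A picture is of the moment at which its call begins.
- r.sign_off(): hands the job in; it is judged then, once.
The state is a dict: "clock": time; "qpos": joint angles; "qvel": joint speeds; "joint_efforts": joint torques, N m; "eef_pos": TCP position; "tcp_rot": TCP orientation; "contact_force": force on the tool from outside, world axes, zero at the start; "wrist_torque": the same for the moment, N m; "opening": opening from 0.0 (shut) to 1.0 (fully open); "grasp_force": force on a finger pad.
Only numpy, scipy, OpenCV 4.12 (cv2) and the standard library are available. Lean on these libraries where they do the work, as an engineer would, in place of code of your own. Each camera call takes 0.05 s, during which the arm holds its last target. There are 200 camera calls.

## Task

Press the release button so that the spacer case springs open, then try the aluminium spacers in the slots of the tacked steel clevises on the table until each clevis holds the one that slides in snugly - the thickest that will go in - pushed fully home and about centred along the slot. Stand every spacer that is not needed upright on the floor of the case, and leave the lid open. Do not tip a clevis over or upset the spray can.

Things in the scene. Friction and masses are not known exactly. Their poses are not given: they have to be found in the camera images.
- case: Grey steel clamshell spacer case, fixed: 136 mm deep (its x) by 270 wide (its y), lower half 32 mm high, 75 with the lid shut. Origin: centre of its underside, on the table; front with release button at -x, hinge along the rear edge (x 68, z 33 mm).
- case_floor (a point): Centre of the case's inner floor (126 by 260 mm, walls 5 mm), 6 mm above the table, axes as the case. Hidden until the lid is open: four spacers stand there in a row along the case's y, about 64 mm apart, on the centre line, their length along the case's x.
- case_lid (a joint): Sprung hinged lid of the case, rad: 0 shut and held by a catch, 1.92 open at its stop, leaning back past upright. It swings open by itself in about a second when the catch is released and stays open; its front edge rises and moves away from the button. It cannot be lifted while the catch holds.
- release (a joint): Spring-loaded release button in front of the case, travel in m: 0 up, 0.008 fully down; about 1 N to start, 6 N fully down. The catch lets go at about 0.005. It springs back up.
- release_top (a point): Centre of the top of the release button, a black round cap 32 mm across, 57 mm above the table, pressed straight down; 120 mm in front of the case's middle, 52 mm in front of the lid. The collar around it is 42 mm high; the catch behind it is 48 mm high.
- spacer_a: Plain aluminium spacer block: 100 mm long (its x), 22 mm thick (its y), 62 mm high, about 0.36 kg, standing on edge in the case. Origin: centre of its underside, z up. Spacers differ in thickness alone; which stands where in the case changes.
- spacer_b: Plain aluminium spacer block: 100 mm long (its x), 36 mm thick (its y), 62 mm high, about 0.59 kg, standing on edge in the case. Origin: centre of its underside, z up. Spacers differ in thickness alone; which stands where in the case changes.
- spacer_c: Plain aluminium spacer block: 100 mm long (its x), 15 mm thick (its y), 62 mm high, about 0.25 kg, standing on edge in the case. Origin: centre of its underside, z up. Spacers differ in thickness alone; which stands where in the case changes.
- spacer_d: Plain aluminium spacer block: 100 mm long (its x), 29 mm thick (its y), 62 mm high, about 0.48 kg, standing on edge in the case. Origin: centre of its underside, z up. Spacers differ in thickness alone; which stands where in the case changes.
- clevis_k: Tacked steel clevis loose on the table, about 0.8 kg, may be absent. Origin: centre of its underside, z up. Base plate 96 (its x) by 76 (y) by 8 mm; two cheeks 86 mm long, 8 thick, leave a slot along its x in the middle, open on top and at both ends. Slot floor 8 mm above the origin; cheeks straight up to 34 mm, then a 45 degree flared lip up to 39 mm (mouth 10 mm wider).
- clevis_l: Tacked steel clevis loose on the table, about 0.8 kg, may be absent. Origin: centre of its underside, z up. Same build as clevis_k, but each has another slot width, 17 to 39 mm, not told: one spacer fits snugly (2.4 mm play in all), the next thicker sticks in the mouth 28 mm above the slot floor, the next thinner is 9 mm loose. A spacer fully home stands 31 mm proud of the lips.
- clevis_m: Tacked steel clevis loose on the table, about 0.8 kg, may be absent. Origin: centre of its underside, z up. Base plate 96 (its x) by 76 (y) by 8 mm; two cheeks 86 mm long, 8 thick, leave a slot along its x in the middle, open on top and at both ends.  Slot and fit as told for clevis_k and clevis_l.
- clevis_n: Tacked steel clevis loose on the table, about 0.8 kg, may be absent. Origin: centre of its underside, z up. Base plate 96 (its x) by 76 (y) by 8 mm; two cheeks 86 mm long, 8 thick, leave a slot along its x in the middle, open on top and at both ends.  Slot and fit as told for clevis_k and clevis_l.
- spray_can: Grey spray can standing on the table on the right, 64 mm across, 170 mm high; origin: centre of its underside. To be left standing.
Not all that is in view belongs to the job. Leave any orange look-alike of the clevis_m alone. What is shaped like the clevis_k but yellow is not meant.

How it is judged (in metres and radians):
On the way:
1. the lid of the spacer case has sprung open to its stop (value of joint case_lid above 1.8 rad), for 0.2 s.
At the end, for the whole second after the job is handed in: Lid open (over 1.75 rad); each clevis present, flat, holds its snug spacer, underside within 3.5 mm of the slot floor, middle within 18 mm of the slot's middle; every other spacer stands upright on the case floor within 45 mm of its centre line (value of joint case_lid above 1.75 rad and z of spacer_a in the frame of clevis_n between 0.005 and 0.0115 m and x of spacer_a in the frame of clevis_n between -0.018 and 0.018 m and y of spacer_a in the frame of clevis_n between -0.004 and 0.004 m and angle between the x axis of spacer_a and the x axis of clevis_n, either way round below 0.12 rad and ((z of spacer_a in the frame of case between 0.003 and 0.012 m and x of spacer_a in the frame of case between -0.045 and 0.045 m and y of spacer_a in the frame of case between -0.125 and 0.125 m) or height (world z) of spacer_a between 0.0065 and 0.0115 m) and angle between each of spacer_a, spacer_b, spacer_c, spacer_d's own z axis and vertical below 0.12 rad and z of spacer_b in the frame of clevis_m between 0.005 and 0.0115 m and x of spacer_b in the frame of clevis_m between -0.018 and 0.018 m and y of spacer_b in the frame of clevis_m between -0.004 and 0.004 m and angle between the x axis of spacer_b and the x axis of clevis_m, either way round below 0.12 rad and ((z of spacer_b in the frame of case between 0.003 and 0.012 m and x of spacer_b in the frame of case between -0.045 and 0.045 m and y of spacer_b in the frame of case between -0.125 and 0.125 m) or height (world z) of spacer_b between 0.0065 and 0.0115 m) and z of spacer_c in the frame of clevis_l between 0.005 and 0.0115 m and x of spacer_c in the frame of clevis_l between -0.018 and 0.018 m and y of spacer_c in the frame of clevis_l between -0.004 and 0.004 m and angle between the x axis of spacer_c and the x axis of clevis_l, either way round below 0.12 rad and ((z of spacer_c in the frame of case between 0.003 and 0.012 m and x of spacer_c in the frame of case between -0.045 and 0.045 m and y of spacer_c in the frame of case between -0.125 and 0.125 m) or height (world z) of spacer_c between 0.0065 and 0.0115 m) and z of spacer_d in the frame of clevis_k between 0.005 and 0.0115 m and x of spacer_d in the frame of clevis_k between -0.018 and 0.018 m and y of spacer_d in the frame of clevis_k between -0.004 and 0.004 m and angle between the x axis of spacer_d and the x axis of clevis_k, either way round below 0.12 rad and ((z of spacer_d in the frame of case between 0.003 and 0.012 m and x of spacer_d in the frame of case between -0.045 and 0.045 m and y of spacer_d in the frame of case between -0.125 and 0.125 m) or height (world z) of spacer_d between 0.0065 and 0.0115 m) and angle between each of clevis_n, clevis_m, clevis_l, clevis_k's own z axis and vertical below 0.08 rad); the robot touches nothing.
It fails at once if a clevis is tipped over (angle between any of clevis_k, clevis_l, clevis_m, clevis_n's own z axis and vertical above 0.7 rad).
It fails at once if the spray can is knocked over (angle between spray_can's own z axis and vertical above 0.7 rad).
Of clevis_k, clevis_l, clevis_m, clevis_n only 3 to 4 are there at a start; the rules pass over those that are not, and their reading is None.
At some moment in a run one of clevis_k, clevis_l, clevis_m, clevis_n may be knocked a few centimetres aside while the robot is not near it.
It also fails if it takes over 210 s, if anything falls off the work surface, if the arm or the gripper's body presses on something with over 40 N, if the wrist force passes 120 N, or if a joint passes its speed limit or range.

## Working session

There is one attempt and no reset: what is moved stays moved. The work goes in short steps, Python scripts to look and compute and a shell command to move; the robot and the scene stay as the last step left them, time stands still between calls to the robot, and variables do not carry over. Pictures are saved under pics/ and viewed, at most 14 in all, crops included, and the job is handed in when it is done.

```bash
mkdir -p pics; cat > h.py <<'E'
from rig import r
import numpy as np, cv2
from scipy.spatial.transform import Rotation as Ro
def cloud(f):
    K=f["K"];z=f["range_z"].astype(float);v,u=np.mgrid[0:480,0:640]
    X=(u-K[0,2])/K[0,0]*z;Y=(v-K[1,2])/K[1,1]*z
    p=np.stack([X,-Y,-z,np.ones_like(z)],-1)@f["world_from_camera"].T
    p=p[...,:3];p[z==0]=np.nan
    return p
def save(f,name,crop=None,k=1):
    im=f["img"][...,::-1]
    if crop: a,b,c,d=crop;im=im[b:d,a:c]
    cv2.imwrite("pics/"+name,cv2.resize(im,None,fx=k,fy=k,interpolation=cv2.INTER_CUBIC))
E
python3 - <<'E'
from h import *
for n in("scene","top"):
    f=r.grab_frame(n);save(f,n+"0.png");print(f["K"],f["world_from_camera"]);np.save(n+"0.npy",cloud(f))
print(r.sense())
E
```

```text
[[493.16799774   0.         314.59857722]
 [  0.         493.16799774 247.85256301]
 [  0.           0.           1.        ]] [[-3.92338724e-01 -5.53070891e-01  7.34971371e-01  1.36060713e+03]
 [ 9.19572713e-01 -2.54399481e-01  2.99444368e-01  2.97657064e+02]
 [ 2.13623719e-02  7.93343239e-01  6.08399667e-01  7.88008086e+02]
 [ 0.00000000e+00  0.00000000e+00  0.00000000e+00  1.00000000e+00]]
[[544.86793279   0.         318.49251548]
 [  0.         544.86793279 239.73816216]
 [  0.           0.           1.        ]] [[-2.80560641e-02  9.89117069e-01 -1.44430884e-01  3.58256579e+02]
 [-9.99507219e-01 -2.97937382e-02 -9.88193397e-03 -5.49352897e+01]
 [-1.40775255e-02  1.44082463e-01  9.89465546e-01  1.20102293e+03]
 [ 0.00000000e+00  0.00000000e+00  0.00000000e+00  1.00000000e+00]]
{'clock': 0.1, 'qpos': array([-1.31337217e+00,  3.53606667e-01,  1.63408392e+00,  1.18404437e-05,
        1.15518985e+00, -2.41057198e-03]), 'qvel': array([ 0.00030859, -0.00294971, -0.00311391,  0.00058076,  0.00142958,
       -0.00121111]), 'joint_efforts': array([-6.93878610e-04, -6.06359553e+01, -3.42821074e+01, -1.05707559e-04,
        3.84985702e-03,  3.13541960e-06]), 'eef_pos': array([ 160.46066997, -603.59540275,  230.60906425]), 'tcp_rot': array([-3.14030490e+00, -1.39305789e-05,  2.59829930e-01]), 'contact_force': array([-0.18994623, -0.55342104,  0.50552971]), 'wrist_torque': array([-0.01265971,  0.00932464,  0.02951802]), 'grasp_force': 0.0, 'opening': 0.9998010455003353}
```

View pics/top0.png

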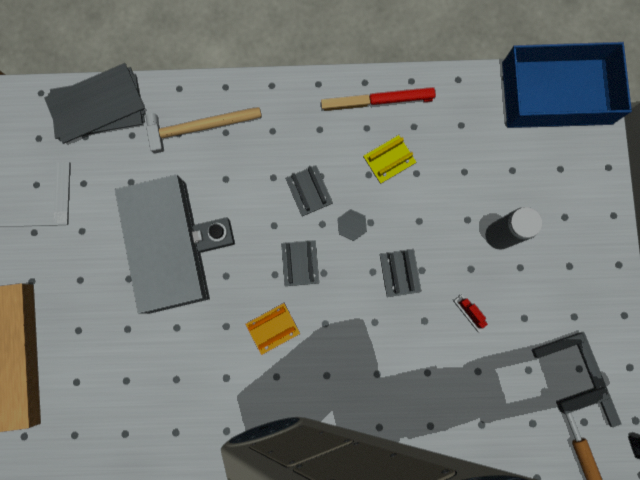

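View pics/scene0.png

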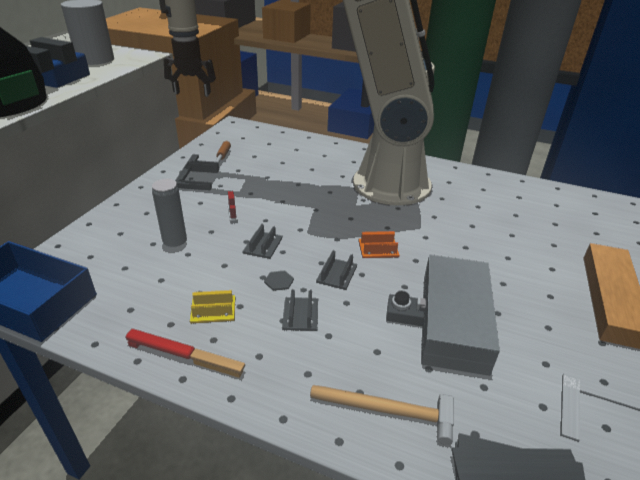

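The top view shows three grey clevises at px (310,190), (300,263) and (400,273). The case is at (163,243), its button at (217,231), and the can at (520,225). The yellow and orange look-alikes and the flat hexagon are not part of the job. Next I measure the poses from depth.

```bash
cat > meas.py <<'E'
from h import *
def clev(f,P,u,v,R=34):
    sub=P[v-R:v+R,u-R:u+R].reshape(-1,3)
    c0=P[v,u][:2]
    s=sub[(np.hypot(*(sub[:,:2]-c0).T)<62)&(sub[:,2]>4)&(sub[:,2]<50)]
    (cx,cy),(w,h),a=cv2.minAreaRect(s[:,:2].astype(np.float32))
    # x axis = long side
    box=(cx,cy,w,h,a); ax=np.radians(a if w>h else a+90)
    d=np.array([np.cos(ax),np.sin(ax)]);n=np.array([-d[1],d[0]])
    hi=s[s[:,2]>30]; t=(hi[:,:2]-[cx,cy])@n; l=(hi[:,:2]-[cx,cy])@d
    fl=s[s[:,2]<14]; 
    return dict(c=(round(cx,1),round(cy,1)),wh=(round(max(w,h)),round(min(w,h))),yaw=round(np.degrees(ax),1),
       neg=np.round(np.percentile(t[t<0],[2,50,98]),1) if (t<0).any() else 0,pos=np.round(np.percentile(t[t>0],[2,50,98]),1) if (t>0).any() else 0,l=np.round(np.percentile(l,[2,98]),1),zmax=round(hi[:,2].max(),1) if len(hi) else 0)
E
python3 - <<'E'
from meas import *
f=r.grab_frame("top");P=cloud(f)
for u,v in((310,190),(300,263),(400,273)): print(clev(f,P,u,v))
print("table",np.nanmedian(P[300:310,350:380,2]))
q=P[165:320,105:215].reshape(-1,3);q=q[q[:,2]>68];rc=cv2.minAreaRect(q[:,:2].astype(np.float32));print("lid",rc,np.median(q[:,2]))
b=P[215:248,200:234].reshape(-1,3);b=b[(b[:,2]>53)&(b[:,2]<62)];print("btn",np.median(b,0),(b.min(0)+b.max(0))/2,len(b))
c=P[200:250,480:545].reshape(-1,3);c=c[c[:,2]>165];print("can",(c.min(0)+c.max(0))/2)
save(f,"top1.png",(250,150,450,310),4)
E
```

```text
{'c': (645.8, -26.7), 'wh': (120, 115), 'yaw': np.float64(103.5), 'neg': array([-43.8, -21.8,  -0.9]), 'pos': array([ 1.4, 21.6, 42.7]), 'l': array([-24. ,  29.2]), 'zmax': np.float64(45.2)}
{'c': (479.6, -3.3), 'wh': (118, 117), 'yaw': np.float64(175.2), 'neg': array([-33.6, -25.6, -18. ]), 'pos': array([11.6, 19.9, 28.4]), 'l': array([-45.4,  40.1]), 'zmax': np.float64(43.6)}
{'c': (452.4, -217.1), 'wh': (118, 118), 'yaw': np.float64(78.8), 'neg': array([-46.8, -22.1,  -0.9]), 'pos': array([ 0.8, 18.8, 41.7]), 'l': array([-29.4,  27.7]), 'zmax': np.float64(44.8)}
table 0.570533087926492
lid ((528.1741943359375, 294.5073547363281), (271.6011962890625, 138.32240295410156), 11.737364768981934) 76.27584898757345
btn [552.24005657 176.04711279  57.54969222] [552.91803129 175.78892195  57.49486278] 165
can [ 532.08351703 -442.44581528  170.81706044]
```

View pics/top1.png

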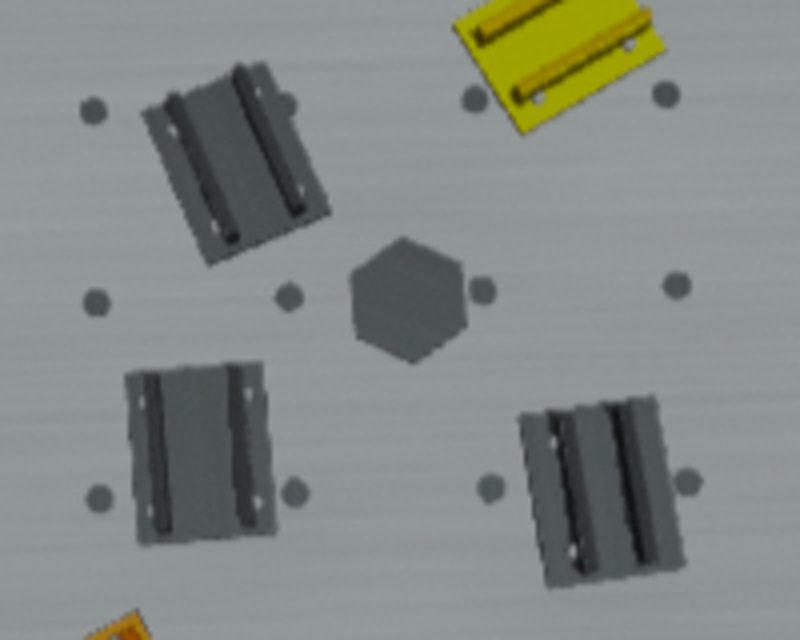

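The enlarged crop shows slots of roughly medium (top left), wide (bottom left) and narrow (bottom right). I'll refine using the cheek tops only.

```bash
cat > meas.py <<'E'
from h import *
from scipy.optimize import minimize
def clev(P,u,v,R=34,zl=24):
    s=P[v-R:v+R,u-R:u+R].reshape(-1,3)
    hi=s[(s[:,2]>zl)&(s[:,2]<50)&(np.hypot(*(s[:,:2]-np.nanmean(P[v-3:v+4,u-3:u+4],(0,1))[:2]).T)<65)][:,:2]
    best=None
    for a in np.radians(np.arange(-90,90,.5)):
        n=np.array([-np.sin(a),np.cos(a)]);t=np.sort(hi@n);g=t[1:]-t[:-1];i=np.argmax(g)
        if i<20 or len(t)-i<20: continue
        sc=t[:i+1].var()*(i+1)+t[i+1:].var()*(len(t)-i-1)
        if best is None or sc<best[0]: best=(sc,a,t[:i+1],t[i+1:])
    _,a,A,B=best;d=np.array([np.cos(a),np.sin(a)]);n=np.array([-d[1],d[0]])
    l=hi@d;m=(A.mean()+B.mean())/2;lm=(np.percentile(l,1)+np.percentile(l,99))/2
    return dict(c=np.round(d*lm+n*m,1),yaw=round(np.degrees(a),1),sep=round(B.mean()-A.mean(),1),gap=round(B[0]-A[-1],1),gap2=round(np.percentile(B,4)-np.percentile(A,96),1),len=round(np.ptp(np.percentile(l,[1,99])),1),n=len(hi))
E
python3 - <<'E'
from meas import *
P=np.load("top0.npy");P1=np.load("scene0.npy")
for u,v in((310,190),(300,263),(400,273)): print(clev(P,u,v))
for u,v in((300,312),(337,270),(263,241)): print(clev(P1,u,v))
E
python3 -m creep '0 0 0 0 0 0 255'
```

```text
{'c': array([645.3, -24.1]), 'yaw': np.float64(21.5), 'sep': np.float64(39.2), 'gap': np.float64(31.1), 'gap2': np.float64(31.9), 'len': np.float64(84.4), 'n': 307}
{'c': array([482.5,  -0.7]), 'yaw': np.float64(3.5), 'sep': np.float64(46.1), 'gap': np.float64(38.2), 'gap2': np.float64(38.8), 'len': np.float64(84.4), 'n': 315}
{'c': array([ 454.6, -218.7]), 'yaw': np.float64(7.0), 'sep': np.float64(32.2), 'gap': np.float64(23.4), 'gap2': np.float64(24.5), 'len': np.float64(84.2), 'n': 359}
{'c': array([648.5, -22.6]), 'yaw': np.float64(21.5), 'sep': np.float64(39.0), 'gap': np.float64(31.2), 'gap2': np.float64(31.6), 'len': np.float64(87.7), 'n': 249}
{'c': array([485.4,   1.7]), 'yaw': np.float64(3.0), 'sep': np.float64(46.4), 'gap': np.float64(36.8), 'gap2': np.float64(38.7), 'len': np.float64(85.9), 'n': 249}
{'c': array([ 457.7, -216.8]), 'yaw': np.float64(6.5), 'sep': np.float64(32.4), 'gap': np.float64(22.7), 'gap2': np.float64(24.8), 'len': np.float64(85.2), 'n': 238}
clock: 0.28
eef_pos: [160.5, -603.8, 231.0]
tcp_rot: [-3.141, -0.0, 0.26]
contact_force: [-0.3, -0.3, 0.2]
opening: 0.818
grasp_force: 0.0
```

```bash
cat > go.py <<'E'
import sys
from h import *
def go(x,y,z,yaw):
    s=r.sense();R=Ro.from_euler('xyz',s['tcp_rot']);T=Ro.from_euler('xyz',[np.pi,0,np.radians(yaw)])
    d=R.inv().apply(np.array([x,y,z])-s['eef_pos'])/1000
    a=(R.inv()*T).as_rotvec(degrees=True)
    print("turn",np.round(a,1),"shift",np.round(d,4),"rows",round(max(np.linalg.norm(d)/.0625,np.linalg.norm(a)/10.7),1), "q",np.round(s['qpos'],2))
if __name__=="__main__": go(*map(float,sys.argv[1:5]))
E
python3 go.py 552.5 176 150 101.7
```

```text
turn [ -0.   -0.  -86.8] shift [ 0.5792 -0.6529  0.0814] rows 14.0 q [-1.31  0.35  1.63  0.    1.16 -0.  ]
```

```bash
R='0 0 -87 0.579 -0.653 0.081 255'; python3 -m creep '0 0 -87 0.579 -0.653 0.081 255; 0 0 -87 0.579 -0.653 0.081 255; 0 0 -87 0.579 -0.653 0.081 255; 0 0 -87 0.579 -0.653 0.081 255; 0 0 -87 0.579 -0.653 0.081 255; 0 0 -87 0.579 -0.653 0.081 255; 0 0 -87 0.579 -0.653 0.081 255; 0 0 -87 0.579 -0.653 0.081 255'; python3 go.py 552.5 176 80 101.7
```

```text
clock: 1.27
eef_pos: [384.9, -157.5, 185.3]
tcp_rot: [3.141, 0.001, 1.766]
contact_force: [0.7, -1.3, -0.4]
opening: 0.003
grasp_force: 0.0
turn [ 0.1  0.  -0.5] shift [0.2948 0.2289 0.1053] rows 6.2 q [-0.39  0.08  2.11  0.    0.96 -0.59]
```

```bash
python3 -m creep '0 0 -0.5 0.295 0.229 0.105 255; 0 0 -0.5 0.295 0.229 0.105 255; 0 0 -0.5 0.295 0.229 0.105 255; 0 0 -0.5 0.295 0.229 0.105 255; 0 0 -0.5 0.295 0.229 0.105 255; 0 0 -0.5 0.295 0.229 0.105 255; 0 0 -0.5 0.295 0.229 0.105 255; 0 0 -0.5 0.295 0.229 0.105 255'; python3 -m creep '0 0 0 0 0 0.015 255; 0 0 0 0 0 0.022 255; 0 0 0 0 0 0.026 255; 0 0 0 0 0 0.029 255; 0 0 0 0 0 0.03 255; 0 0 0 0 0 0.03 255'
```

```text
clock: 2.28
eef_pos: [553.1, 173.9, 79.6]
tcp_rot: [-3.14, 0.0, 1.77]
contact_force: [0.2, 0.7, 0.1]
opening: -0.002
grasp_force: 0.0
clock: 3.02
eef_pos: [553.5, 173.3, 50.2]
tcp_rot: [-3.141, 0.0, 1.768]
contact_force: [-1.7, -2.1, 4.3]
opening: -0.004
grasp_force: 2.1
```

```bash
python3 -m creep '0 0 0 0 0 0.0015 255; 0 0 0 0 0 0.0015 255; 0 0 0 0 0 -0.03 255; 0 0 0 0 0 -0.09 255; 0 0 0 -0.15 -0.05 -0.15 100; 0 0 0 -0.2 -0.1 -0.15 100; 0 0 0 -0.2 -0.1 -0.15 100; 0 0 0 -0.2 -0.1 -0.15 100'; python3 - <<'E'
from h import *
f=r.grab_frame("top");P=cloud(f);np.save("top2.npy",P);save(f,"top2.png",(60,130,260,330),3)
E
```

```text
clock: 4.03
eef_pos: [494.5, -43.8, 200.8]
tcp_rot: [3.14, 0.0, 1.768]
contact_force: [1.0, -0.2, -0.1]
opening: 0.61
grasp_force: 0.0
```

View pics/top2.png

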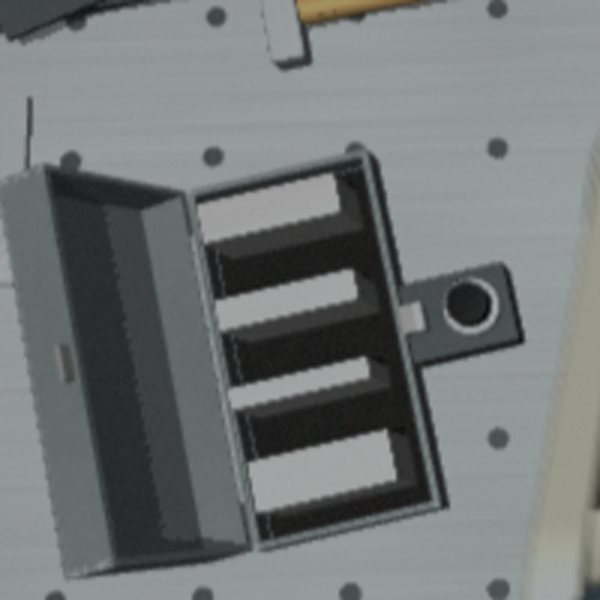

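The lid is open. From far to near the spacers stand as 29 mm (crop 270,210), 22 (290,300), 15 (300,383) and 36 (322,470), so the 15 mm one stays in the case.

```bash
python3 - <<'E'
from meas import *
P=np.load("top2.npy")
for n,u,v in(("d29",150,200),("a22",157,230),("c15",160,258),("b36",167,287)):
    s=P[v-18:v+18,u-30:u+30].reshape(-1,3);s=s[(s[:,2]>58)&(s[:,2]<80)]
    # keep component nearest seed along row dir
    d=np.array([np.cos(np.radians(11.7)),np.sin(np.radians(11.7))]);t=(s[:,:2]-P[v,u,:2])@d
    s=s[np.abs(t)<24];rc=cv2.minAreaRect(s[:,:2].astype(np.float32));print(n,np.round(rc[0],1),np.round(rc[1],1),round(rc[2],1),np.round(np.median(s,0),1))
for u,v in((310,190),(300,263),(400,273)): 
    try: print(clev(P,u,v))
    except Exception as e: print(e)
E
python3 go.py 592.5 308 110 101.7
```

```text
d29 [622.6 314.7] [ 30.5 101.4] 11.6 [621.7 313.5  68.4]
a22 [556.5 301.4] [ 23.9 101.3] 11.4 [555.5 300.6  68.4]
c15 [496.8 291.1] [ 16.1 101.1] 11.7 [496.2 291.1  68.3]
b36 [434.9 274.5] [ 36.5 101.1] 11.8 [434.6 273.8  68.6]
attempt to get argmax of an empty sequence
{'c': array([482.3,  -0.7]), 'yaw': np.float64(3.5), 'sep': np.float64(46.0), 'gap': np.float64(38.2), 'gap2': np.float64(38.8), 'len': np.float64(84.5), 'n': 254}
{'c': array([ 454.6, -218.7]), 'yaw': np.float64(7.0), 'sep': np.float64(32.3), 'gap': np.float64(23.4), 'gap2': np.float64(24.5), 'len': np.float64(84.4), 'n': 362}
turn [ 0.1  0.1 -0.4] shift [0.3291 0.1664 0.0911] rows 6.1 q [-0.1   0.18  1.94 -0.    1.02 -0.29]
```

```bash
python3 go.py 622.3 314 120 101.7
```

```text
turn [ 0.1  0.1 -0.4] shift [0.3291 0.1969 0.0811] rows 6.3 q [-0.1   0.18  1.94 -0.    1.02 -0.29]
```

```bash
python3 -m creep '0 0 -0.4 0.329 0.197 0.081 100; 0 0 -0.4 0.329 0.197 0.081 100; 0 0 -0.4 0.329 0.197 0.081 100; 0 0 -0.4 0.329 0.197 0.081 100; 0 0 -0.4 0.329 0.197 0.081 100; 0 0 -0.4 0.329 0.197 0.081 100; 0 0 -0.4 0.329 0.197 0.081 100; 0 0 -0.4 0.329 0.197 0.081 100' 60; python3 go.py 622.3 314 40 101.7
```

```text
clock: 5.08
eef_pos: [623.0, 319.8, 118.3]
tcp_rot: [-3.141, 0.0, 1.777]
contact_force: [-0.7, -0.1, 0.6]
opening: 0.607
grasp_force: 0.0
turn [-0.   0.   0.1] shift [-0.0055 -0.0018  0.0783] rows 1.3 q [0.47 0.58 1.54 0.   1.02 0.27]
```

```bash
python3 -m creep '0 0 0 0 0 0.03 100; 0 0 0 0 0 0.03 100'; python3 go.py 622.3 314 40 101.7
```

```text
clock: 5.32
eef_pos: [621.6, 316.6, 87.5]
tcp_rot: [-3.137, 0.001, 1.774]
contact_force: [-0.3, -0.5, -0.7]
opening: 0.611
grasp_force: 0.0
turn [-0.2  0.1 -0. ] shift [-0.0027  0.0003  0.0475] rows 0.8 q [ 0.47  0.61  1.56 -0.    0.97  0.27]
```

```bash
python3 -m creep '0 0 0 0 0 0.0475 100; 0 0 0 0 0 0.0475 100; 0 0 0 0 0 0.0475 255; 0 0 0 0 0 0.0475 255; 0 0 0 0 0 0.0475 255; 0 0 0 0 0 0.0475 255' 60; python3 -m creep '0 0 0 0 0 -0.04 255; 0 0 0 0 0 -0.09 255; 0 0 0 0 0 -0.14 255; 0 0 0 0 0 -0.14 255';python3 go.py 647 -23 160 21.5
```

```text
clock: 6.08
eef_pos: [624.4, 319.3, 44.0]
tcp_rot: [3.139, -0.0, 1.776]
contact_force: [-1.8, -3.4, 7.1]
opening: 0.326
grasp_force: 60.1
clock: 6.58
eef_pos: [625.9, 320.5, 187.4]
tcp_rot: [3.133, -0.002, 1.776]
contact_force: [0.6, -0.2, -4.4]
opening: 0.324
grasp_force: 60.8
turn [ 0.3 -0.5 80.2] shift [-0.3407 -0.0495  0.0261] rows 7.5 q [0.47 0.51 1.5  0.   1.13 0.27]
```

```bash
python3 -m creep '0 0 0 0 0 0 255; 0 0 0 0 0 0 255; 0 0 0 0 0 0 255';python3 go.py 647 -23 160 21.5; python3 - <<'E'
from h import *
f=r.grab_frame("scene");save(f,"s3.png",(240,80,640,400),2)
f=r.grab_frame("top");P=cloud(f);np.save("top3.npy",P)
from meas import clev
for u,v in((310,190),(300,263),(400,273)): print(clev(P,u,v))
E
```

```text
clock: 6.95
eef_pos: [622.6, 318.8, 179.9]
tcp_rot: [-3.139, 0.001, 1.775]
contact_force: [0.1, 0.1, -4.3]
opening: 0.328
grasp_force: 60.8
turn [-0.1  0.1 80.2] shift [-0.3396 -0.0455  0.0202] rows 7.5 q [0.47 0.51 1.5  0.   1.13 0.27]
{'c': array([645.8, -23.9]), 'yaw': np.float64(21.5), 'sep': np.float64(39.2), 'gap': np.float64(30.8), 'gap2': np.float64(31.7), 'len': np.float64(85.5), 'n': 310}
{'c': array([482.4,  -0.7]), 'yaw': np.float64(3.5), 'sep': np.float64(46.2), 'gap': np.float64(38.1), 'gap2': np.float64(38.8), 'len': np.float64(84.6), 'n': 311}
{'c': array([ 454.8, -218.7]), 'yaw': np.float64(7.0), 'sep': np.float64(32.3), 'gap': np.float64(23.0), 'gap2': np.float64(24.3), 'len': np.float64(84.7), 'n': 356}
```

View pics/s3.png

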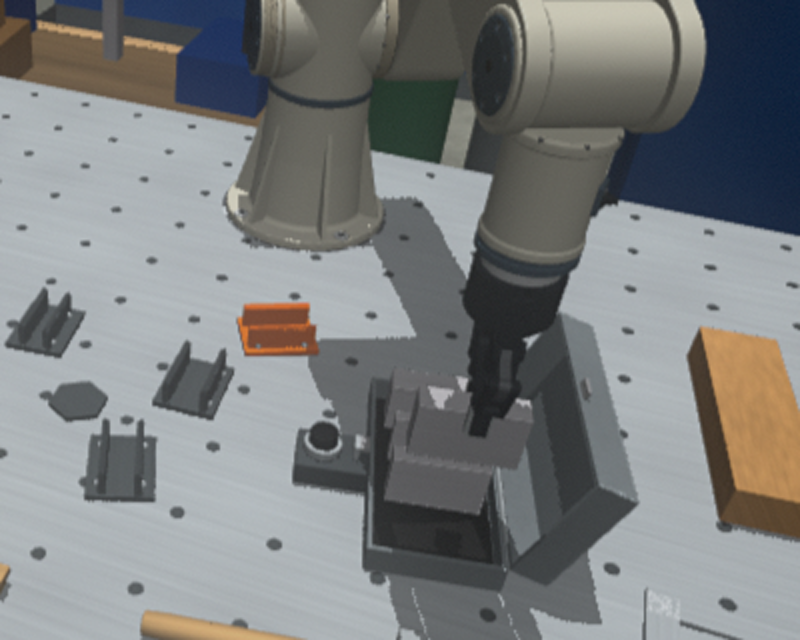

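The 29 mm spacer hangs level in the gripper, about 4.5 mm off centre along its length. The clevises have not moved.

```bash
python3 go.py 650.7 -22 130 21.5; python3 -m creep '0 0 80.2 -0.3385 -0.05 0.02 255; 0 0 80.2 -0.3385 -0.05 0.02 255; 0 0 80.2 -0.3385 -0.05 0.02 255; 0 0 80.2 -0.3385 -0.05 0.02 255; 0 0 80.2 -0.3385 -0.05 0.02 255; 0 0 80.2 -0.3385 -0.05 0.02 255; 0 0 80.2 -0.3385 -0.05 0.02 255; 0 0 80.2 -0.3385 -0.05 0.02 255';  python3 -m creep '0 0 0 0 0 0 255; 0 0 0 0 0 0 255; 0 0 0 0 0 0 255; 0 0 0 0 0 0 255';python3 go.py 650.7 -22 90 21.5
```

```text
turn [-0.1  0.1 80.2] shift [-0.3394 -0.0421  0.0507] rows 7.5 q [0.47 0.51 1.5  0.   1.13 0.27]
clock: 8.05
eef_pos: [643.1, -23.3, 161.2]
tcp_rot: [-3.141, 0.0, 0.37]
contact_force: [-0.5, 0.7, -4.1]
opening: 0.321
grasp_force: 60.7
clock: 8.55
eef_pos: [643.2, -22.3, 161.6]
tcp_rot: [3.142, -0.0, 0.377]
contact_force: [0.5, 0.6, -4.1]
opening: 0.327
grasp_force: 60.7
turn [ 0.  -0.   0.1] shift [0.0071 0.0025 0.0716] rows 1.2 q [-0.04  0.45  1.65 -0.    1.04  1.16]
```

```bash
python3 -m creep '0 0 0 0.007 0.0025 0.05 255; 0 0 0 0.007 0.0025 0.078 255; 0 0 0 0.007 0.0025 0.078 255; 0 0 0 0.007 0.0025 0.078 255; 0 0 0 0.007 0.0025 0.078 255; 0 0 0 0.007 0.0025 0.078 255';python3 go.py 650.7 -22 42 21.5; python3 - <<'E'
from meas import *
for n,c,(u,v) in(("scene",(230,220,390,350),(300,312)),("top",(270,140,390,230),(310,190))):
    f=r.grab_frame(n);save(f,n+"4.png",c,5)
E
```

```text
clock: 9.3
eef_pos: [651.4, -22.2, 84.9]
tcp_rot: [3.141, -0.002, 0.376]
contact_force: [-0.3, 0.5, -4.6]
opening: 0.33
grasp_force: 60.6
turn [ 0.  -0.1  0. ] shift [-0.0006 -0.0005  0.0429] rows 0.7 q [-0.04  0.55  1.68  0.    0.91  1.16]
```

View pics/scene4.png

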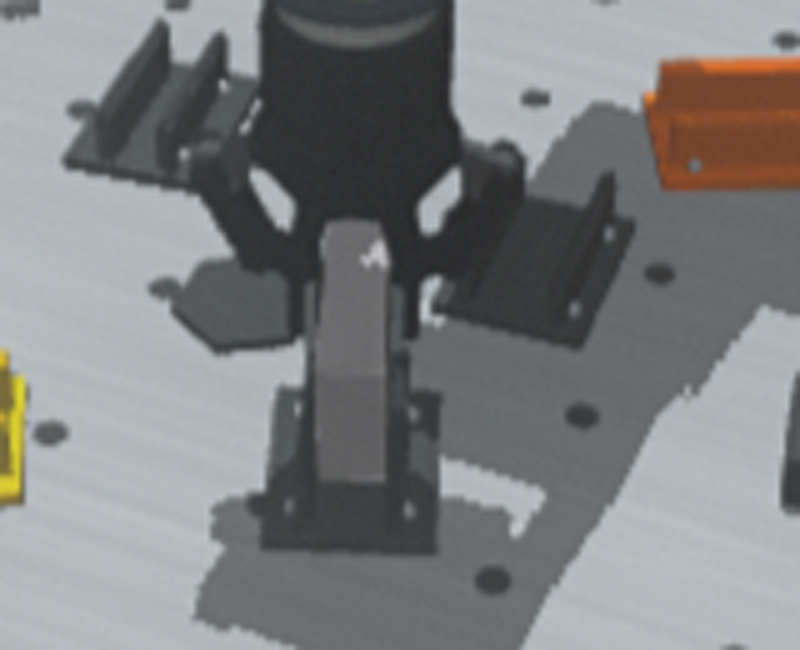

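The spacer at crop (350,430) sits centred over the slot, between the cheeks at about 310 and 400. Now the descent.

```bash
python3 -m creep '0 0 0 -0.0005 -0.0005 0.012 255; 0 0 0 -0.0005 -0.0005 0.018 255; 0 0 0 -0.0005 -0.0005 0.024 255; 0 0 0 -0.0005 -0.0005 0.03 255; 0 0 0 -0.0005 -0.0005 0.034 255; 0 0 0 -0.0005 -0.0005 0.034 255'
```

```text
clock: 10.15
eef_pos: [650.1, -22.5, 48.5]
tcp_rot: [3.141, 0.0, 0.376]
contact_force: [2.3, -3.0, -5.5]
opening: 0.328
grasp_force: 61.5
```

```bash
python3 -m creep '0 0 0 0 0 0.003 255; 0 0 0 0 0 0.005 255; 0 0 0 0 0 0.0065 255; 0 0 0 0 0 0.0065 255; 0 0 0 0 0 0.0065 255'
```

```text
clock: 10.78
eef_pos: [650.3, -22.3, 45.8]
tcp_rot: [3.141, -0.001, 0.376]
contact_force: [-7.9, -4.4, 25.7]
opening: 0.332
grasp_force: 65.6
```

```bash
python3 -m creep '0 0 0 0 0 0 255; 0 0 0 0 0 -0.003 120; 0 0 0 0 0 -0.003 110; 0 0 0 0 0 -0.003 100; 0 0 0 0 0 -0.06 100; 0 0 0 0 0 -0.12 100; 0 0 0 0.06 0.1 -0.12 100; 0 0 0 0.06 0.1 -0.12 100'; python3 - <<'E'
from meas import *
f=r.grab_frame("scene");P=cloud(f)
s=P[250:340,260:340].reshape(-1,3);s=s[(s[:,2]>60)&(s[:,2]<100)&(np.hypot(*(s[:,:2]-[647,-23]).T)<70)]
rc=cv2.minAreaRect(s[:,:2].astype(np.float32));h=s[:,2];print(rc,np.percentile(h,[5,25,50,75,95]))
save(f,"s5.png",(230,220,390,350),5)
f=r.grab_frame("top");P=cloud(f)
for u,v in((300,263),(400,273)):
    try:print(clev(P,u,v))
    except Exception as e:print(e)
E
python3 go.py 436 274 180 101.7
```

```text
clock: 11.78
eef_pos: [744.2, -93.5, 164.6]
tcp_rot: [3.141, -0.002, 0.377]
contact_force: [0.5, 1.4, 0.3]
opening: 0.61
grasp_force: 0.0
((647.96337890625, -21.334117889404297), (107.09881591796875, 29.029870986938477), 21.78961181640625) [64.3262803  69.69472458 70.63800773 71.65330982 72.99064104]
attempt to get argmax of an empty sequence
{'c': array([ 454.3, -218.9]), 'yaw': np.float64(7.0), 'sep': np.float64(31.9), 'gap': np.float64(23.4), 'gap2': np.float64(24.4), 'len': np.float64(84.0), 'n': 298}
turn [  0.2  -0.  -80.3] shift [-0.1532 -0.4577 -0.0186] rows 7.7 q [-0.13  0.61  1.39 -0.    1.15  1.07]
```

View pics/s5.png

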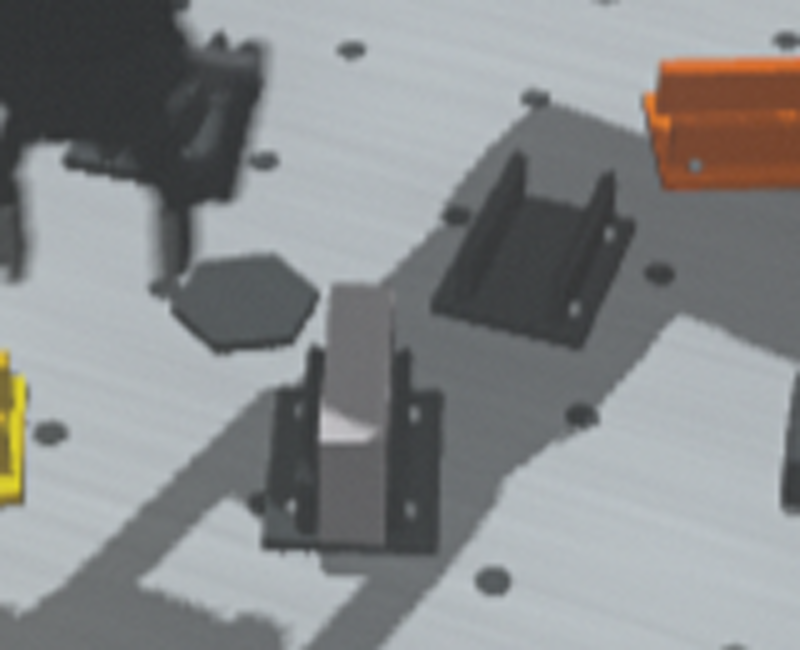

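The 29 mm spacer is fully home: its top is at 70.6 mm and it is centred to about 1 mm. Next is the 36 mm spacer.

```bash
python3 -m creep '0 0 -80.3 -0.153 -0.458 -0.01 100; 0 0 -80.3 -0.153 -0.458 -0.01 100; 0 0 -80.3 -0.153 -0.458 -0.01 100; 0 0 -80.3 -0.153 -0.458 -0.01 100; 0 0 -80.3 -0.153 -0.458 -0.01 100; 0 0 -80.3 -0.153 -0.458 -0.01 100; 0 0 -80.3 -0.153 -0.458 -0.01 100; 0 0 -80.3 -0.153 -0.458 -0.01 100'; python3 -m creep '0 0 0 0 0 0.06 100; 0 0 0 0 0 0.06 100; 0 0 0 0 0 0.06 100; 0 0 0 0 0 0.06 100;0 0 0 0 0 0.06 100;0 0 0 0 0 0.06 100'; python3 go.py 435.3 274.3 42 101.7
```

```text
clock: 12.88
eef_pos: [429.5, 278.4, 172.8]
tcp_rot: [-3.141, -0.0, 1.783]
contact_force: [0.6, -0.4, -0.6]
opening: 0.61
grasp_force: 0.0
clock: 13.62
eef_pos: [432.6, 277.0, 113.8]
tcp_rot: [3.141, -0.0, 1.777]
contact_force: [-0.1, -0.2, -0.1]
opening: 0.605
grasp_force: 0.0
turn [ 0.1 -0.   0.1] shift [-0.0032  0.002   0.0718] rows 1.2 q [0.57 0.33 1.97 0.   0.84 0.36]
```

```bash
python3 -m creep '0 0 0 -0.003 0.002 0.04 100; 0 0 0 -0.003 0.002 0.06 100; 0 0 0 -0.003 0.002 0.072 100; 0 0 0 -0.003 0.002 0.072 100; 0 0 0 -0.003 0.002 0.072 100' 60; python3 -m creep '0 0 0 0 0 0 150; 0 0 0 0 0 0 255; 0 0 0 0 0 0 255; 0 0 0 0 0 0 255; 0 0 0 0 0 0 255; 0 0 0 0 0 0 255'
```

```text
clock: 14.25
eef_pos: [435.2, 274.8, 41.8]
tcp_rot: [3.141, -0.0, 1.777]
contact_force: [-0.7, -0.4, -0.4]
opening: 0.609
grasp_force: 0.0
clock: 15.0
eef_pos: [435.3, 274.8, 42.1]
tcp_rot: [3.14, -0.001, 1.777]
contact_force: [-0.1, -1.4, 5.6]
opening: 0.41
grasp_force: 60.5
```

```bash
python3 -m creep '0 0 0 0 0 -0.04 255; 0 0 0 0 0 -0.09 255; 0 0 0 0 0 -0.13 255; 0 0 0 0 0 -0.13 255; 0 0 0 0 0 -0.13 255; 0 0 0 0 0 -0.13 255';python3 go.py 484 0.5 150 3.3; python3 - <<'E'
from meas import *
f=r.grab_frame("top");P=cloud(f)
for u,v in((300,263),(400,273)): print(clev(P,u,v))
f=r.grab_frame("scene");P=cloud(f)
for u,v in((337,270),(263,241)): print(clev(P,u,v))
E
```

```text
clock: 15.75
eef_pos: [433.4, 273.7, 169.2]
tcp_rot: [-3.138, 0.001, 1.777]
contact_force: [0.2, -0.1, -6.3]
opening: 0.41
grasp_force: 64.2
turn [-0.1  0.2 98.5] shift [-0.2777 -0.0064  0.0196] rows 9.2 q [ 0.56  0.25  1.93 -0.    0.96  0.35]
{'c': array([482.6,  -0.7]), 'yaw': np.float64(3.5), 'sep': np.float64(46.1), 'gap': np.float64(38.0), 'gap2': np.float64(38.8), 'len': np.float64(84.7), 'n': 315}
{'c': array([ 454.8, -218.7]), 'yaw': np.float64(7.5), 'sep': np.float64(32.3), 'gap': np.float64(23.4), 'gap2': np.float64(24.6), 'len': np.float64(84.7), 'n': 360}
{'c': array([485.1,   1.7]), 'yaw': np.float64(3.0), 'sep': np.float64(46.2), 'gap': np.float64(36.2), 'gap2': np.float64(38.5), 'len': np.float64(85.3), 'n': 247}
{'c': array([ 458. , -216.9]), 'yaw': np.float64(6.5), 'sep': np.float64(32.4), 'gap': np.float64(21.8), 'gap2': np.float64(24.9), 'len': np.float64(87.3), 'n': 239}
```

```bash
python3 -m creep '0 0 98.5 -0.278 -0.006 0.02 255; 0 0 98.5 -0.278 -0.006 0.02 255; 0 0 98.5 -0.278 -0.006 0.02 255; 0 0 98.5 -0.278 -0.006 0.02 255; 0 0 98.5 -0.278 -0.006 0.02 255; 0 0 98.5 -0.278 -0.006 0.02 255; 0 0 98.5 -0.278 -0.006 0.02 255; 0 0 98.5 -0.278 -0.006 0.02 255'; python3 -m creep '0 0 13 0 0 0 255; 0 0 13 0 0 0 255; 0 0 13 0 0 0 255; 0 0 13 0 0 0 255; 0 0 13 0 0 0 255'; python3 go.py 484 0.5 86 3.3
```

```text
clock: 16.85
eef_pos: [485.4, 0.9, 150.2]
tcp_rot: [-3.141, 0.001, 0.271]
contact_force: [0.6, 1.0, -7.2]
opening: 0.411
grasp_force: 63.9
clock: 17.48
eef_pos: [485.7, 1.1, 150.9]
tcp_rot: [-3.142, 0.0, 0.051]
contact_force: [-0.2, -0.3, -7.3]
opening: 0.409
grasp_force: 64.0
turn [-0.   0.  -0.4] shift [-0.0017  0.0005  0.0649] rows 1.0 q [-0.    0.24  2.    0.    0.9   1.52]
```

```bash
python3 -m creep '0 0 -0.4 -0.0015 0.0005 0.05 255; 0 0 -0.4 -0.0015 0.0005 0.065 255; 0 0 -0.4 -0.0015 0.0005 0.065 255; 0 0 -0.4 -0.0015 0.0005 0.065 255; 0 0 -0.4 -0.0015 0.0005 0.065 255'; python3 -m creep '0 0 0 0 0 0.008 255; 0 0 0 0 0 0.014 255; 0 0 0 0 0 0.02 255; 0 0 0 0 0 0.026 255; 0 0 0 0 0 0.032 255; 0 0 0 0 0 0.036 255; 0 0 0 0 0 0.036 255'
```

```text
clock: 18.1
eef_pos: [485.3, 0.6, 87.3]
tcp_rot: [3.141, -0.002, 0.057]
contact_force: [-0.2, -0.3, -5.7]
opening: 0.409
grasp_force: 63.8
clock: 18.98
eef_pos: [484.1, 0.5, 49.7]
tcp_rot: [3.142, 0.001, 0.058]
contact_force: [-0.5, -3.1, -6.8]
opening: 0.412
grasp_force: 63.8
```

```bash
python3 -m creep '0 0 0 0 0 0.003 255; 0 0 0 0 0 0.005 255; 0 0 0 0 0 0.007 255; 0 0 0 0 0 0.008 255; 0 0 0 0 0 0.008 255'
```

```text
clock: 19.6
eef_pos: [484.9, 0.5, 44.1]
tcp_rot: [3.141, -0.001, 0.057]
contact_force: [-6.3, -2.8, 27.5]
opening: 0.407
grasp_force: 68.4
```

```bash
python3 -m creep '0 0 0 0 0 -0.003 110; 0 0 0 0 0 -0.003 90; 0 0 0 0 0 -0.003 90; 0 0 0 0 0 -0.06 100; 0 0 0 0 0 -0.13 110; 0 0 0 0.15 0 -0.13 120; 0 0 0 0.15 0 -0.13 120; 0 0 0 0.15 0 -0.13 120'; python3 - <<'E'
from meas import *
f=r.grab_frame("scene");P=cloud(f);f2=r.grab_frame("top");np.save("t6.npy",cloud(f2))
for c,y in(([484,0.5],3),([647,-23],21)):
    s=P.reshape(-1,3);s=s[(s[:,2]>62)&(s[:,2]<80)&(np.hypot(*(s[:,:2]-c).T)<65)]
    print(cv2.minAreaRect(s[:,:2].astype(np.float32)),np.percentile(s[:,2],[25,50,75]))
print(clev(P,263,241))
save(f,"s6.png",(200,200,400,350),4)
E
python3 go.py 556.3 301 170 101.7
```

```text
clock: 20.6
eef_pos: [637.3, 9.4, 172.5]
tcp_rot: [-3.142, -0.003, 0.057]
contact_force: [-0.6, -0.0, -0.3]
opening: 0.533
grasp_force: 0.0
((486.00469970703125, 2.1520004272460938), (102.96967315673828, 36.43793487548828), 3.3254008293151855) [69.2113881  70.58715534 71.72427275]
((648.1240844726562, -21.197185516357422), (103.34964752197266, 28.860431671142578), 21.587032318115234) [69.74313301 70.76223115 71.80645023]
{'c': array([ 457.5, -217. ]), 'yaw': np.float64(6.5), 'sep': np.float64(32.4), 'gap': np.float64(22.3), 'gap2': np.float64(24.4), 'len': np.float64(87.2), 'n': 239}
turn [  0.1  -0.1 -98.4] shift [-0.0633 -0.2957  0.0016] rows 9.2 q [0.01 0.43 1.66 0.   1.05 1.53]
```

View pics/s6.png

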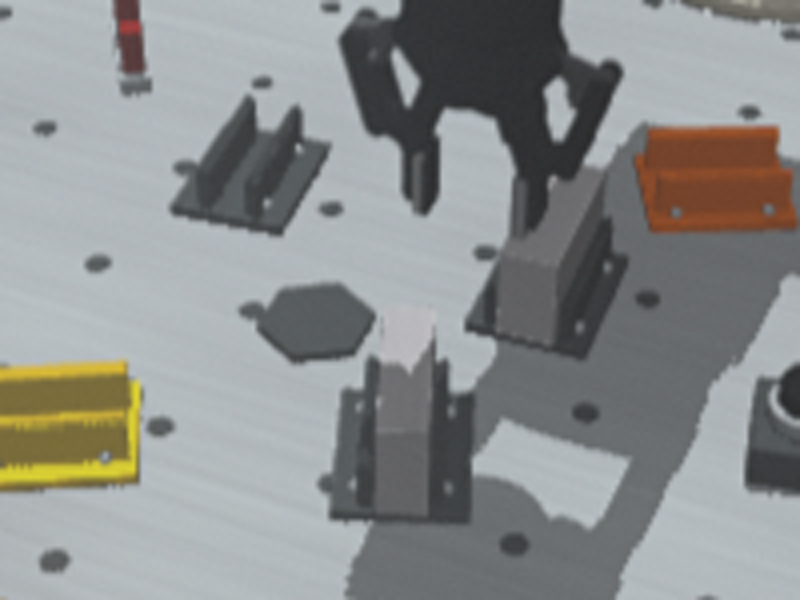

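Both spacers are home (tops at 70.6 mm). The narrow clevis at crop (250,170) is still empty. Next is the 22 mm spacer.

```bash
python3 -m creep '0 0 -98.4 -0.063 -0.296 0.002 120; 0 0 -98.4 -0.063 -0.296 0.002 120; 0 0 -98.4 -0.063 -0.296 0.002 120; 0 0 -98.4 -0.063 -0.296 0.002 120; 0 0 -98.4 -0.063 -0.296 0.002 120; 0 0 -98.4 -0.063 -0.296 0.002 120; 0 0 -98.4 -0.063 -0.296 0.002 120; 0 0 -98.4 -0.063 -0.296 0.002 120'; python3 -m creep '0 0 -12.8 0 0 0.05 120; 0 0 -12.8 0 0 0.05 120; 0 0 -12.8 0 0 0.05 120; 0 0 -12.8 0 0 0.05 120; 0 0 -12.8 0 0 0.05 120; 0 0 -12.8 0 0 0.05 120'; python3 go.py 556.5 301 42 101.7
```

```text
clock: 21.7
eef_pos: [552.6, 300.6, 169.5]
tcp_rot: [-3.14, 0.001, 1.564]
contact_force: [0.9, 0.7, 0.2]
opening: 0.532
grasp_force: 0.0
clock: 22.45
eef_pos: [554.5, 301.2, 120.8]
tcp_rot: [3.141, -0.0, 1.78]
contact_force: [-0.4, 0.9, -0.5]
opening: 0.532
grasp_force: 0.0
turn [ 0.1 -0.   0.3] shift [-0.0006  0.0019  0.0788] rows 1.3 q [0.5  0.48 1.71 0.   0.95 0.29]
```

```bash
python3 -m creep '0 0 0.3 -0.0005 0.002 0.04 120; 0 0 0.3 -0.0005 0.002 0.065 120; 0 0 0.3 -0.0005 0.002 0.079 120; 0 0 0.3 -0.0005 0.002 0.079 120; 0 0 0.3 -0.0005 0.002 0.079 120' 60; python3 -m creep '0 0 0 0 0 0 150; 0 0 0 0 0 0 255; 0 0 0 0 0 0 255; 0 0 0 0 0 0 255; 0 0 0 0 0 0 255; 0 0 0 0 0 0 255';  python3 -m creep '0 0 0 0 0 -0.04 255; 0 0 0 0 0 -0.09 255; 0 0 0 0 0 -0.13 255; 0 0 0 0 0 -0.13 255; 0 0 0 0 0 -0.13 255; 0 0 0 0 0 -0.13 255';python3 go.py 456.3 -217.8 150 6.9
```

```text
clock: 23.08
eef_pos: [556.9, 301.3, 42.1]
tcp_rot: [3.14, -0.0, 1.775]
contact_force: [0.2, 0.5, 0.3]
opening: 0.528
grasp_force: 0.0
clock: 23.82
eef_pos: [556.9, 301.3, 42.1]
tcp_rot: [3.14, -0.0, 1.775]
contact_force: [-0.7, 0.1, 6.8]
opening: 0.248
grasp_force: 60.5
clock: 24.58
eef_pos: [555.1, 300.3, 169.0]
tcp_rot: [-3.138, 0.001, 1.775]
contact_force: [-0.5, 1.5, -2.9]
opening: 0.248
grasp_force: 59.9
turn [-0.1  0.2 94.8] shift [-0.4872 -0.202   0.0201] rows 8.9 q [ 0.49  0.43  1.67 -0.    1.05  0.29]
```

```bash
python3 -m creep '0 0 94.8 -0.487 -0.202 0.01 255; 0 0 94.8 -0.487 -0.202 0.01 255; 0 0 94.8 -0.487 -0.202 0.01 255; 0 0 94.8 -0.487 -0.202 0.01 255; 0 0 94.8 -0.487 -0.202 0.01 255; 0 0 94.8 -0.487 -0.202 0.01 255; 0 0 94.8 -0.487 -0.202 0.01 255; 0 0 94.8 -0.487 -0.202 0.01 255'; python3 go.py 456.3 -217.8 140 6.9; python3 - <<'E'
from meas import *
f=r.grab_frame("top");P=cloud(f)
try: print(clev(P,400,273))
except Exception as e: print(e)
f=r.grab_frame("scene");P=cloud(f)
try: print(clev(P,263,241))
except Exception as e: print(e)
E
```

```text
clock: 25.58
eef_pos: [461.4, -191.7, 160.5]
tcp_rot: [-3.141, 0.001, 0.269]
contact_force: [1.4, -1.0, -3.5]
opening: 0.249
grasp_force: 59.9
turn [-0.1  0.1  8.5] shift [-0.0118  0.0238  0.0205] rows 0.8 q [-0.4   0.25  1.96  0.    0.93  0.9 ]
cannot unpack non-iterable NoneType object
{'c': array([ 456.8, -217. ]), 'yaw': np.float64(6.5), 'sep': np.float64(32.4), 'gap': np.float64(20.9), 'gap2': np.float64(24.6), 'len': np.float64(85.7), 'n': 232}
```

```bash
python3 -m creep '0 0 8.5 -0.011 0.022 0.02 255; 0 0 8.5 -0.011 0.022 0.02 255; 0 0 8.5 -0.011 0.022 0.02 255; 0 0 8.5 -0.011 0.022 0.02 255; 0 0 8.5 -0.011 0.022 0.02 255'; python3 go.py 456.3 -217.8 86 6.9
```

```text
clock: 26.3
eef_pos: [458.4, -213.7, 142.0]
tcp_rot: [3.141, -0.001, 0.129]
contact_force: [0.2, 0.8, -3.2]
opening: 0.245
grasp_force: 60.1
turn [ 0.  -0.   0.5] shift [-0.0026  0.0038  0.056 ] rows 0.9 q [-0.44  0.28  1.97  0.    0.89  1.  ]
```

```bash
python3 -m creep '0 0 0.5 -0.0025 0.004 0.04 255; 0 0 0.5 -0.0025 0.004 0.056 255; 0 0 0.5 -0.0025 0.004 0.056 255; 0 0 0.5 -0.0025 0.004 0.056 255; 0 0 0.5 -0.0025 0.004 0.056 255'; python3 go.py 456.3 -217.8 50 6.9; python3 - <<'E'
from meas import *
f=r.grab_frame("scene");save(f,"s7.png",(200,180,320,280),5)
E
```

```text
clock: 26.92
eef_pos: [456.8, -218.8, 86.6]
tcp_rot: [3.141, -0.002, 0.119]
contact_force: [0.0, -0.3, -3.6]
opening: 0.246
grasp_force: 60.1
turn [ 0.1 -0.1 -0.1] shift [-0.0004 -0.0011  0.0366] rows 0.6 q [-0.45  0.37  2.    0.    0.77  1.  ]
```

View pics/s7.png

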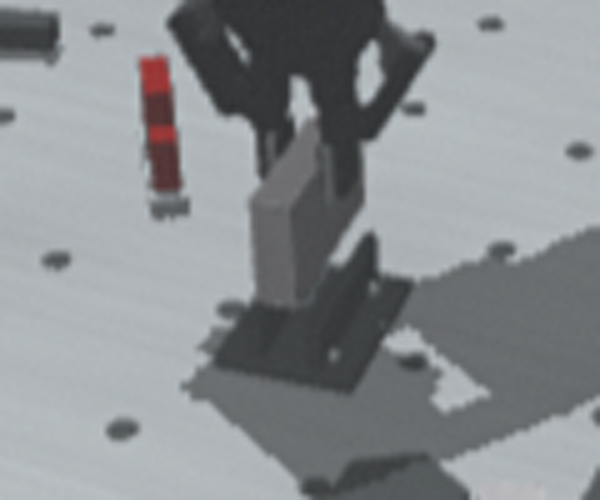

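The spacer (bottom edge at crop 275,300) hovers above the slot and is in line with it. Descending.

```bash
python3 -m creep '0 0 0 0 -0.001 0.008 255; 0 0 0 0 -0.001 0.014 255; 0 0 0 0 -0.001 0.02 255; 0 0 0 0 -0.001 0.026 255; 0 0 0 0 -0.001 0.032 255; 0 0 0 0 -0.001 0.036 255; 0 0 0 0 -0.001 0.036 255'
```

```text
clock: 27.85
eef_pos: [456.4, -218.1, 49.0]
tcp_rot: [3.141, -0.001, 0.118]
contact_force: [2.8, -3.7, -4.5]
opening: 0.245
grasp_force: 60.8
```

```bash
python3 -m creep '0 0 0 0 0 0.003 255; 0 0 0 0 0 0.005 255; 0 0 0 0 0 0.007 255; 0 0 0 0 0 0.008 255; 0 0 0 0 0 0.008 255'
```

```text
clock: 28.48
eef_pos: [456.5, -218.1, 44.0]
tcp_rot: [3.141, -0.001, 0.119]
contact_force: [-9.4, -0.6, 37.2]
opening: 0.24
grasp_force: 66.8
```

```bash
python3 -m creep '0 0 0 0 0 -0.003 150; 0 0 0 0 0 -0.003 120; 0 0 0 0 0 -0.003 120; 0 0 0 0 0 -0.06 120; 0 0 0 0 0 -0.16 120; 0 0 0 -0.14 0.1 -0.16 120; 0 0 0 -0.14 0.1 -0.16 120; 0 0 0 -0.14 0.1 -0.16 120'; python3 -m creep '0 0 0 0 0 0 120;0 0 0 0 0 0 120;0 0 0 0 0 0 120'; python3 - <<'E'
from meas import *
f=r.grab_frame("scene");P=cloud(f);f2=r.grab_frame("top");P2=cloud(f2)
for Q in(P,P2):
  for n,c in(("b",[484,0.5]),("d",[647,-23]),("a",[456,-218]),("c",[497,291])):
    s=Q.reshape(-1,3);s=s[(s[:,2]>62)&(s[:,2]<80)&(np.hypot(*(s[:,:2]-c).T)<58)]
    print(n,[np.round(v,1) for v in cv2.minAreaRect(s[:,:2].astype(np.float32))],np.round(np.percentile(s[:,2],[25,50,75]),1))
save(f,"s8.png");save(f2,"t8.png",(60,120,460,340),2)
E
```

```text
clock: 29.48
eef_pos: [327.2, -334.2, 201.9]
tcp_rot: [3.142, -0.0, 0.119]
contact_force: [0.7, -0.2, -0.1]
opening: 0.529
grasp_force: 0.0
clock: 29.85
eef_pos: [329.3, -332.5, 201.0]
tcp_rot: [-3.141, 0.0, 0.12]
contact_force: [-0.1, -0.2, 0.8]
opening: 0.53
grasp_force: 0.0
b [array([486.8,   1.8]), array([106.8,  37. ]), np.float64(3.0)] [69.7 70.9 72. ]
d [array([645.3, -22.4]), array([106.7,  29. ]), np.float64(21.7)] [69.7 70.8 71.8]
a [array([ 457.1, -216.2]), array([104.7,  23.8]), np.float64(7.2)] [69.2 70.8 71.7]
c [array([499.2, 292.7]), array([22. , 99.8]), np.float64(13.4)] [66.6 68.4 69.6]
b [array([484.3,   0.8]), array([100.5,  36. ]), np.float64(3.4)] [69.3 70.7 72.1]
d [array([645.7, -22.6]), array([101.8,  29.3]), np.float64(21.7)] [69.3 70.7 72.2]
a [array([ 455.8, -217.6]), array([100. ,  22.6]), np.float64(6.8)] [69.  70.6 72. ]
c [array([496.5, 291.6]), array([ 15.8, 100.4]), np.float64(11.5)] [67.1 68.5 70.1]
```

View pics/s8.png

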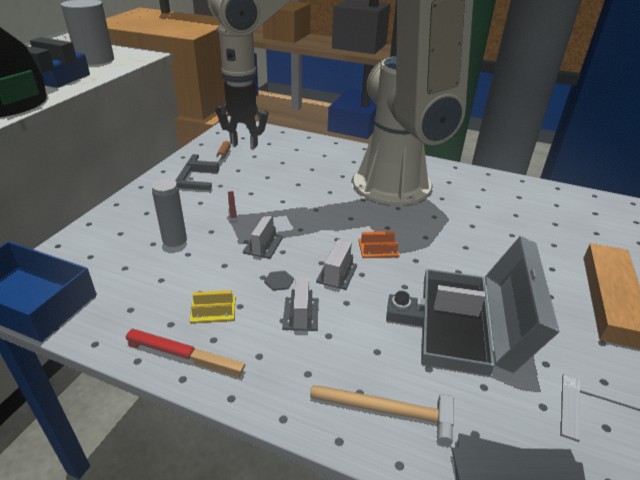

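View pics/t8.png

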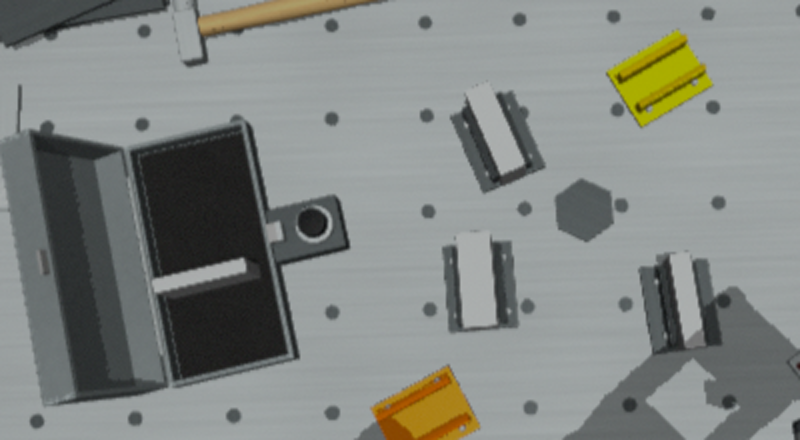

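The pictures show all three clevises holding their snug spacers, with tops at 70.7 mm. The 15 mm spacer stands in the case at crop (205,275), the lid is open, and the can is upright. Handing in.

```bash
python3 -c "
from rig import r
print(r.sign_off())"
```

```text
the job is handed in; nothing more can be done
None
```

I handed the job in at about 30 s of robot time, and the sign-off returned no verdict: the lid is open, the 22, 29 and 36 mm spacers are fully home in the three clevises present, the 15 mm one stands in the case, and no clevis or the spray can was tipped; I picked each fit from slot widths measured in the camera images rather than by trying several spacers.

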